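# Shut and latch the drip tray of the drying rack

## Task

The grey drip tray sticks out from under the green drying rack. With the fingertips push it in until it is fully home, and only then push the steel latch lever beside it over past its upright position so that it snaps down in front of the tray's lip. Do not pick up or lift anything, and leave the plate, the cup, the pot and the mwiko where they are.

Things in the scene. Friction and masses are not known exactly. Their poses are not given: they have to be found in the camera images.
- rack: Fixed two-tier green plastic drying rack, 340 mm wide (y), 300 deep (x -110 to +190), 220 tall. Origin on the worktop; x points from its open front to its back, z up. Two runners (y +-105 to 119 mm, 24 high, to x = -235) guide the tray to a back stop. Latch bracket on the +y side of the tray's mouth: x -221 to -183, y 112 to 142, 40 high.
- tray_lip (a point): Middle of the top front edge of the drip tray's lip, 50 mm above the worktop; axes as the rack's. Loose grey plastic tray, 340 mm deep, 200 wide, 32 high, front lip 50 high and 10 thick, 0.5 kg, friction a few N. It slides along the rack's x; home against the back stop this point is at x = -190 mm in the rack's frame; it starts 40 to 80 mm further out (-x).
- lever (a joint): Latch lever angle, rad. 0 = open, leaning 0.6 rad outward from upright (rack's +y), away from the tray; 0.6 upright; 2.0 = locked, nearly level across the front of the lip (to rack's -y), about 7 mm before it when the tray is home. An over-centre spring drives it to 0 below 0.7 and to 2.0 above 0.7; some 2.5 N sideways at the tip starts it from 0.
- lever_tip (a point): End of the latch lever, 85 mm from its hinge; the lever is a flat bar about 10 mm wide (along the rack's x) and 8 mm thick, its last 30 mm 12 mm square. Moves with the lever: about 100 mm above the worktop when open, 115 mm when upright, 44 mm when locked.
- lever_hinge (a point): Hinge of the latch lever, at x = -202 mm, y = 125 mm in the rack's frame, 30 mm above the worktop; its axis runs along the rack's x, so the lever swings in the rack's y-z plane.
- plate: White ceramic plate, 200 mm across, 20 mm high, lying on the upper tier; origin at the centre of its underside. Bystander.
- cup: Steel cup, 76 mm across and 85 mm high, standing open side up on the worktop some way in front of the tray; origin at the centre of its underside. Bystander.
- pot: Aluminium pot with its lid on, 184 mm across the lid rim, 232 mm across the two side handles, 143 mm high to the top of the lid knob; origin at the centre of its underside. Bystander.
- mwiko: Short flat wooden cooking paddle lying on the worktop, 253 mm long, 55 mm wide at the blade, 12 mm thick; origin under it near the middle, x along it towards the blade. Bystander.

How it is judged:
By the outcome, as a careful person would: the job done as asked, in the order asked, and still so for the second after the job is handed in, with the robot touching nothing.
It also fails if it takes over 48 s, if anything falls off the work surface, if the arm or the gripper's body presses on something with over 40 N, if the wrist force passes 120 N, or if a joint passes its speed limit or range.

## Robot

A 7-joint arm with a two-finger parallel gripper is mounted at the origin on the work surface. World frame = base frame: x ahead of the robot, y to its left, z up, the work surface at z = 0. Lengths are in m, angles in rad, forces in N, time in s.
With the tool pointing down it reaches from about 0.4 to 0.85 m from the base axis. Payload 10.4 kg.
Tool frame: the origin (TCP) lies at the very end of the fingers, on their centre line; the grasp point (between the pads) lies 19 mm behind it (manip.grasp_offset is the distance from the TCP to the grasp point, in m); x points along the fingers, y is the direction in which the jaws open and shut, and the axes are right-handed (so a half turn about x gives the same grasp; the last joint's range is limited). The gripper opens to 87 mm and grips with 3 to 60 N. Pads are 19 mm wide; open, the fingers measure 117 mm over their backs; the gripper's body (75 mm by 190 mm) begins 51 mm behind the grasp point.
Start: joints at [1.241, 0.332, -0.065, 1.46, 0.022, 1.35, -0.088], TCP at [0.189, -0.596, 0.223] pointing down, gripper open.
Joint ranges: [-2.6, 2.6], [-0.5, 2.12], [-1.47, 1.34], [0.16, 2.42], [-1.27, 4.41], [0.06, 2.06], [-2.6, 2.6]. Speed limits (rad/s): [2.22, 2.22, 2.79, 2.79, 3.14, 3.14, 3.14].

## Interface

Orientations are given as a unit quaternion [x, y, z, w].
In Python, from cell import manip gives the robot as it stands. The module is installed in compiled form; this text tells all that it offers.
- The arm moves only by the shell command python3 -m inch 'ROWS' [FORCE]. ROWS is JSON, a list of rows, each a list of 7 numbers: the turn, a rotation vector about the world's x, y, z in rad, then the shift along the world's x, y, z in mm, then the gripper's target within -1 to 1 (shut at 1, half-way at 0, fully open at -1). In form: [[ax, ay, az, x, y, z, fingers], ...]. A call has 1 to 8 rows; each row shifts and turns the commanded pose from where the row before left it; what a row does not reach is not made up. A row lasts 1/12 s, in which the tool goes at most 41.7 mm and 7.16 degrees, less where a joint would pass 70% of its speed; a pose out of reach is approached as far as the arm can. A call is refused whole if a number of a shift passes 41.7 or a number of a turn 0.125, either way. A call with a gripper value outside its range is refused whole. The fingers move at their own pace and stop on an object; FORCE is the grip in N (left out, the last holds). Time passes only in rows, so rows that do not move let the fingers close. It gives the time, the measured TCP pose, the force and the opening at its end, in the units of the state.
- manip.get_state(): the state, without advancing time (a new reading comes with each control period).
- manip.camera(name): name is "scene" or "side" or "wrist"; returns a dict with "color" (480x640x3 uint8, red, green, blue), "range_z" (480x640 float32, m along the optical axis (not along the pixel's ray), 0 where there is no reading), "fx", "fy", "cx", "cy" (pixels), "D" ([k1, k2, p1, p2, k3] as OpenCV has them; the pictures are not rectified), "extrinsics" (4x4, takes a point from camera to world coordinates). Camera axes: x right, y down, z forward; pixel columns grow to the right and rows downward; lengths in m; the calibration is good to about 2 mm. A picture is of the moment at which its call begins.
- manip.job_done(): hands the job in, once; it reports no verdict.
The state is a dict: "time_s": time; "joint_positions": joint angles; "qvel": joint speeds; "joint_torque": joint torques, N m; "tcp_pos": TCP position; "tool_rot": TCP orientation; "ft_force": force on the tool from outside, world axes, zero at the start; "wrist_torque": the same for the moment, N m; "grip_width": finger opening in m.
Only numpy, scipy, OpenCV 4.12 (cv2) and the standard library are available. Lean on these libraries where they do the work, as an engineer would, in place of code of your own. Each camera call takes 0.05 s, during which the arm holds its last target. There are 200 camera calls.

## Working session

There is one attempt and no reset: what is moved stays moved. The work goes in short steps, Python scripts to look and compute and a shell command to move; the robot and the scene stay as the last step left them, time stands still between calls to the robot, and variables do not carry over. Pictures are saved under pics/ and viewed, about 8 in all and at most 12, crops included, and the job is handed in when it is done.

```bash
mkdir -p pics
cat > h.py <<'E'
import numpy as np, cv2
from cell import manip
def snap(n,f):
    c=manip.camera(n); cv2.imwrite(f'pics/{f}.png',c['color'][:,:,::-1]); np.savez(f'pics/{f}.npz',**c); return c
def K(c): return np.array([[c['fx'],0,c['cx']],[0,c['fy'],c['cy']],[0,0,1.]])
def cloud(c):
    v,u=np.mgrid[0:480,0:640]
    p=cv2.undistortPoints(np.stack([u,v],-1).reshape(-1,1,2).astype(float),K(c),np.array(c['D'],float)).reshape(480,640,2)
    z=c['range_z']; P=np.dstack([p*z[...,None],z]); E=c['extrinsics']
    return P@E[:3,:3].T+E[:3,3]
E
python3 - <<'E'
from h import *
for n in('scene','side'):
    c=snap(n,n+'0'); print(c['extrinsics'].round(2))
print(manip.get_state())
E
```

```text
[[ 0.02  0.82 -0.57  1.28]
 [ 1.   -0.02  0.   -0.06]
 [-0.01 -0.57 -0.82  1.14]
 [ 0.    0.    0.    1.  ]]
[[-0.71 -0.53  0.45  0.1 ]
 [-0.7   0.54 -0.47  0.42]
 [ 0.01 -0.65 -0.76  0.87]
 [ 0.    0.    0.    1.  ]]
{'time_s': 0.1, 'joint_positions': array([ 1.24140206,  0.33281832, -0.06471141,  1.46084789,  0.02159192,
        1.34987803, -0.08850055]), 'qvel': array([ 0.00113826, -0.00051846, -0.00029325, -0.00110734,  0.00183012,
        0.00010904,  0.0005863 ]), 'joint_torque': array([ 1.65763835e-03, -6.24547291e+01,  2.49209802e-02, -3.90720391e+01,
       -6.13672100e-02,  3.66791489e-02,  9.48948627e-05]), 'tcp_pos': array([ 0.18865761, -0.59549384,  0.221832  ]), 'tool_rot': array([-0.69871898, -0.10848925,  0.69888523, -0.10761644]), 'ft_force': array([-0.37829863,  0.06801844, -0.33048968]), 'wrist_torque': array([ 0.02621682, -0.01446888,  0.03700852]), 'grip_width': 0.08681861503601766}
```

View pics/scene0.png

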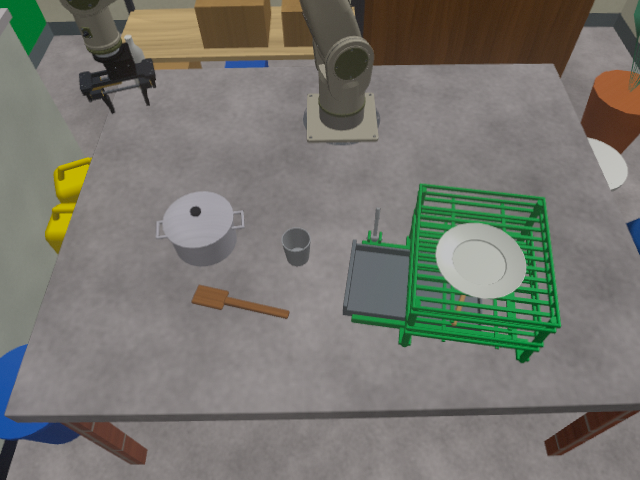

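View pics/side0.png

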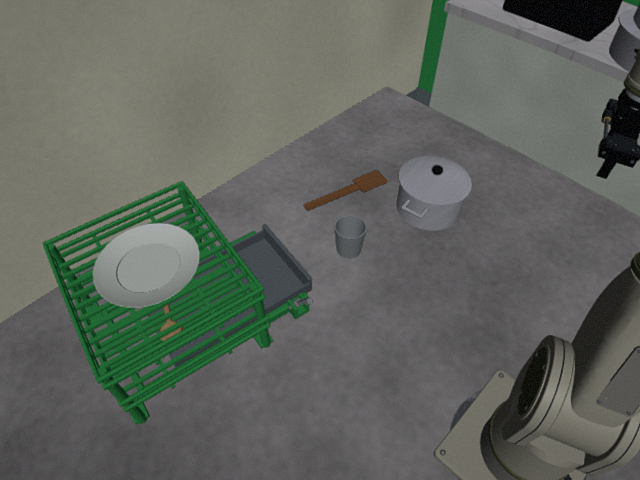

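The scene view shows the tray lip at the left, roughly from (352,243) to (346,317), and the lever tip at about (377,210) with its hinge near (374,240). The cup is at (296,246). Rack x points along about world +y, and the lever is on the robot's side.

Run:
```python
from h import *
c=dict(np.load('pics/scene0.npz')); P=cloud(c)
cv2.imwrite('pics/crop.png',cv2.resize(c['color'][195:335,280:430,::-1],None,fx=5,fy=4.2,interpolation=cv2.INTER_CUBIC))
x,y,z=P[...,0],P[...,1],P[...,2]
# lip
m=(abs(z-.05)<.006); m[:, :335]=0;m[:,362:]=0;m[:235]=0;m[325:]=0
v,u=np.nonzero(m); q=P[m]; print(len(q)); 
for r in range(238,324,6):
    s=v==r
    if s.any(): print(r,u[s].min(),u[s].max(),q[s][np.argmin(q[s][:,1])].round(4),q[s][:,1].max().round(4))
print('lever');
for r in range(204,246,4):
    s=[(k,*P[r,k].round(3)) for k in range(366,386) if P[r,k,2]>.02]; print(r,s[:1],s[-1:], len(s))
# rack top
m=(abs(z-.22)<.006)&(x>.2)&(y>.1); q=P[m][:,:2].astype(np.float32); print(cv2.minAreaRect(q)); 
m=(z>.01)&(z<.1);m[:,:280]=0;m[:,315:]=0; print('cup',P[m].min(0),P[m].max(0))
```

```text
275
244 352 355 [0.5445 0.0094 0.0489] 0.017
250 351 354 [0.5627 0.006  0.0479] 0.0135
256 350 353 [0.5822 0.0025 0.0493] 0.01
262 350 353 [0.601  0.0017 0.0501] 0.0094
268 349 352 [ 0.6207 -0.0018  0.0529] 0.006
274 348 351 [ 0.638  -0.005   0.0523] 0.003
280 347 350 [ 0.6521 -0.0079  0.0467] -0.0007
286 346 349 [ 0.6714 -0.0113  0.0505] -0.0038
292 345 348 [ 0.688  -0.0144  0.05  ] -0.0069
298 344 347 [ 0.7053 -0.0175  0.0513] -0.0102
304 343 346 [ 0.7215 -0.0205  0.0511] -0.013
lever
204 [] [] 0
208 [(376, np.float64(0.466), np.float64(0.075), np.float64(0.101))] [(379, np.float64(0.469), np.float64(0.082), np.float64(0.104))] 4
212 [(375, np.float64(0.471), np.float64(0.072), np.float64(0.09))] [(379, np.float64(0.474), np.float64(0.083), np.float64(0.094))] 5
216 [(375, np.float64(0.482), np.float64(0.072), np.float64(0.087))] [(379, np.float64(0.48), np.float64(0.083), np.float64(0.084))] 5
220 [(375, np.float64(0.488), np.float64(0.072), np.float64(0.078))] [(378, np.float64(0.485), np.float64(0.081), np.float64(0.073))] 4
224 [(374, np.float64(0.492), np.float64(0.07), np.flo
[... 241 characters left out ...]
98), np.float64(0.055), np.float64(0.037))] [(381, np.float64(0.502), np.float64(0.09), np.float64(0.042))] 10
236 [(367, np.float64(0.513), np.float64(0.052), np.float64(0.039))] [(381, np.float64(0.516), np.float64(0.089), np.float64(0.043))] 14
240 [(366, np.float64(0.515), np.float64(0.05), np.float64(0.023))] [(381, np.float64(0.525), np.float64(0.088), np.float64(0.037))] 13
244 [(366, np.float64(0.534), np.float64(0.048), np.float64(0.032))] [(385, np.float64(0.53), np.float64(0.1), np.float64(0.025))] 19
((0.6759825944900513, 0.2893544137477875), (0.3013211190700531, 0.3437720239162445), 80.1617202758789)
cup [-0.11233285 -0.17734896  0.01004029] [ 0.73410982 -0.09126532  0.09273187]
```

View pics/crop.png

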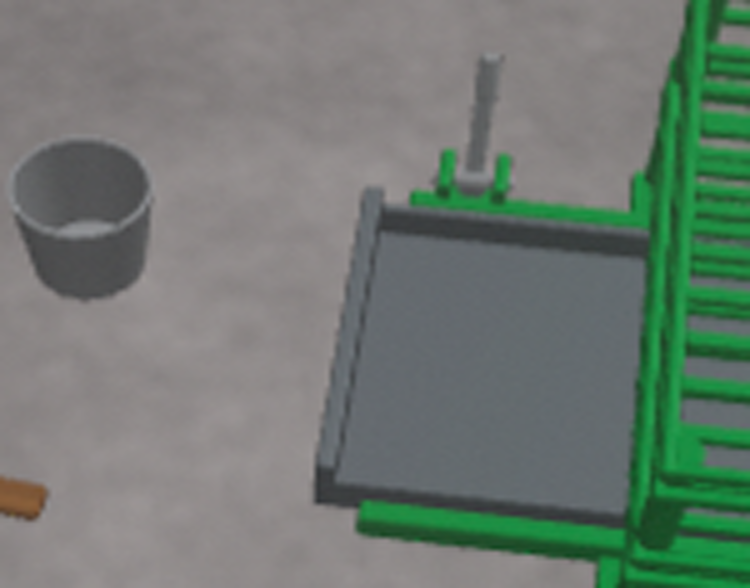

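The crop confirms the geometry: lip, lever leaning toward the robot, and cup clear to the left. Rack yaw is about 9.8° (rack x ≈ world (0.17, 0.985)). The hinge predicted from the rack fit, (0.512, 0.072), matches the depth reading. The tray is about 68 mm out.

```bash
cat >> h.py <<'E'
from scipy.spatial.transform import Rotation as R
a=np.radians(9.8); X=np.array([np.sin(a),np.cos(a)]);Y=np.array([-np.cos(a),np.sin(a)]);O=np.array([.6692,.250])
def W(x,y): return O+X*x/1e3+Y*y/1e3
def rk(p): d=np.asarray(p[:2])-O; return 1e3*np.array([d@X,d@Y])
E
python3 - <<'E'
from h import *
s=manip.get_state(); r=R.from_quat(s['tool_rot']).as_matrix(); print(r.round(3)); 
j=r[:2,1]; d=np.arctan2(*Y[::-1])-np.arctan2(j[1],j[0]); d=(d+np.pi/2)%np.pi-np.pi/2; print('yaw turn',d)
print('lip',rk([.635,-.0045]), 'pre',W(-300,-10),'home push',W(-200,-10),'lever pre',W(-202,215), (W(-300,-10)-s['tcp_pos'][:2])*1e3)
P=cloud(dict(np.load('pics/scene0.npz')))[225:265,282:312].reshape(-1,3);q=P[(P[:,2]>.078)&(P[:,2]<.095)];print('cup',q.min(0),q.max(0))
E
```

```text
[[-0.     0.302 -0.953]
 [ 0.001 -0.953 -0.302]
 [-1.    -0.001  0.   ]]
yaw turn 1.0929323442974477
lip [-256.60747504   -9.61736741] pre [ 0.62799123 -0.04732446] home push [0.64501218 0.05121633] lever pre [0.42295498 0.08754265] [439.33361766 548.16937383]
cup [ 0.5114031  -0.17248045  0.07801679] [ 0.58880887 -0.10002668  0.09273187]
```

```bash
python3 -m inch '[[0,0,0.055,22,27,0,1],[0,0,0.055,22,27,0,1],[0,0,0.055,22,27,0,1],[0,0,0.055,22,27,0,1],[0,0,0.055,22,27,0,1],[0,0,0.055,22,27,0,1],[0,0,0.055,22,27,0,1],[0,0,0.055,22,27,0,1]]' 10
python3 -m inch '[[0,0,0.055,22,27,0,1],[0,0,0.055,22,27,0,1],[0,0,0.055,22,27,0,1],[0,0,0.055,22,27,0,1],[0,0,0.055,22,27,0,1],[0,0,0.055,22,27,0,1],[0,0,0.055,22,27,0,1],[0,0,0.055,22,27,0,1]]'
python3 -m inch '[[0,0,0.055,22,27,0,1],[0,0,0.055,22,27,0,1],[0,0,0.055,22,27,0,1],[0,0,0.053,21,28,0,1],[0,0,0,0,0,0,1],[0,0,0,0,0,0,1]]'
```

```text
time_s: 0.77
tcp_pos: [0.3654, -0.3782, 0.2224]
tool_rot: [-0.658, -0.259, 0.658, -0.259]
ft_force: [0.8, 0.3, 0.3]
grip_width: 0.0415
time_s: 1.43
tcp_pos: [0.5414, -0.1624, 0.2224]
tool_rot: [-0.586, -0.396, 0.586, -0.396]
ft_force: [-0.3, -1.3, 0.7]
grip_width: 0.0011
time_s: 1.93
tcp_pos: [0.6281, -0.0521, 0.2217]
tool_rot: [0.539, 0.459, -0.539, 0.457]
ft_force: [-0.3, -0.8, 1.0]
grip_width: 0.0008
```

```bash
python3 -m inch '[[0,0,0,0,0,-37,1],[0,0,0,0,0,-37,1],[0,0,0,0,0,-37,1],[0,0,0,0,0,-37,1],[0,0,0,0,0,-30,1],[0,0,0,0,0,-10,1],[0,0,0,0,0,0,1]]'
python3 - <<'E'
from h import *
s=manip.get_state(); print(rk(s['tcp_pos']),R.from_quat(s['tool_rot']).as_matrix().round(3))
c=snap('side','s1'); cv2.imwrite('pics/s1c.png',cv2.resize(c['color'][170:350,200:400,::-1],None,fx=3,fy=3))
E
```

```text
time_s: 2.52
tcp_pos: [0.6256, -0.0561, 0.032]
tool_rot: [-0.539, -0.458, 0.541, -0.455]
ft_force: [0.6, -0.0, 0.4]
grip_width: 0.0008
[-309.01065783   -9.10219916] [[-0.005  0.986 -0.167]
 [-0.    -0.167 -0.986]
 [-1.    -0.005  0.001]]
```

View pics/s1c.png

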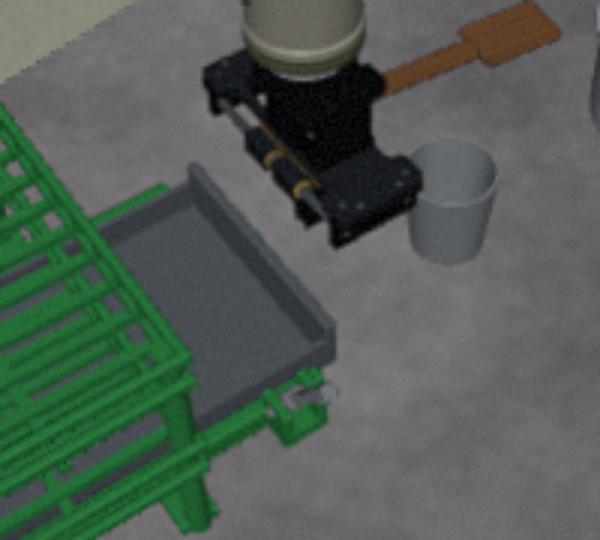

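The fingers are clear in front of the lip and clear of the cup. I'll push along rack +x next.

```bash
python3 -m inch '[[0,0,0,2,12,0,1],[0,0,0,2,12,0,1],[0,0,0,1,6,0,1],[0,0,0,1,6,0,1],[0,0,0,1,6,0,1],[0,0,0,1,6,0,1],[0,0,0,1,6,0,1],[0,0,0,1,6,0,1]]'
python3 -m inch '[[0,0,0,1,6,0,1],[0,0,0,1,6,0,1],[0,0,0,1,6,0,1],[0,0,0,1,6,0,1],[0,0,0,1,6,0,1],[0,0,0,0,0,0,1]]'
python3 -c "
from h import *
print(rk(manip.get_state()['tcp_pos']))"
```

```text
time_s: 3.23
tcp_pos: [0.6386, 0.0034, 0.0356]
tool_rot: [-0.54, -0.455, 0.54, -0.458]
ft_force: [-0.4, -6.1, 5.3]
grip_width: 0.0009
time_s: 3.73
tcp_pos: [0.6435, 0.0355, 0.0355]
tool_rot: [0.54, 0.456, -0.539, 0.458]
ft_force: [0.2, -1.2, 1.3]
grip_width: 0.0002
[-215.74561299  -11.19880044]
```

```bash
python3 -m inch '[[0,0,0,0.7,4,0,1],[0,0,0,0.7,4,0,1],[0,0,0,0.3,2,0,1],[0,0,0,0.3,2,0,1],[0,0,0,0,0,0,1]]'
python3 -m inch '[[0,0,0,0.3,2,0,1],[0,0,0,0,0,0,1]]'
python3 -m inch '[[0,0,0,0.3,2,0,1],[0,0,0,0,0,0,1]]'
python3 -c "
from h import *
print(rk(manip.get_state()['tcp_pos']))"
```

```text
time_s: 4.15
tcp_pos: [0.6452, 0.0461, 0.0352]
tool_rot: [-0.54, -0.456, 0.54, -0.457]
ft_force: [-0.8, -3.8, 3.4]
grip_width: 0.0005
time_s: 4.32
tcp_pos: [0.6455, 0.048, 0.0351]
tool_rot: [-0.54, -0.456, 0.54, -0.457]
ft_force: [-0.2, -6.7, 4.5]
grip_width: 0.0005
time_s: 4.48
tcp_pos: [0.6458, 0.05, 0.0351]
tool_rot: [-0.54, -0.456, 0.54, -0.457]
ft_force: [-0.5, -5.4, 4.2]
grip_width: 0.0007
[-201.0608264   -10.93287007]
```

```bash
python3 -m inch '[[0,0,0,0.3,2,0,1],[0,0,0,0,0,0,1]]'
python3 -m inch '[[0,0,0,0.3,2,0,1],[0,0,0,0,0,0,1]]'
python3 -m inch '[[0,0,0,0.3,2,0,1],[0,0,0,0,0,0,1]]'
python3 -c "
from h import *
print(rk(manip.get_state()['tcp_pos']))"
```

```text
time_s: 4.65
tcp_pos: [0.646, 0.0508, 0.035]
tool_rot: [-0.539, -0.455, 0.541, -0.457]
ft_force: [-1.9, -7.8, 5.7]
grip_width: 0.0005
time_s: 4.82
tcp_pos: [0.646, 0.0508, 0.035]
tool_rot: [-0.539, -0.455, 0.542, -0.457]
ft_force: [-4.8, -13.0, 8.5]
grip_width: 0.0007
time_s: 4.98
tcp_pos: [0.646, 0.0509, 0.035]
tool_rot: [-0.538, -0.454, 0.543, -0.457]
ft_force: [-6.7, -17.3, 11.8]
grip_width: 0.0002
[-200.14390613  -10.98487229]
```

The fingers stopped at rack x = -200, the predicted home position, with force rising to about 18 N. I'll back off, rise and check.

```bash
python3 -m inch '[[0,0,0,-2,-10,0,1],[0,0,0,-4,-25,0,1],[0,0,0,0,-5,30,1],[0,0,0,0,0,40,1],[0,0,0,0,0,40,1],[0,0,0,-30,0,20,1],[0,0,0,-40,0,0,1],[0,0,0,-40,0,0,1]]'
python3 -m inch '[[0,0,0,-40,0,0,1],[0,0,0,-40,0,0,1],[0,0,0,-20,0,0,1],[0,0,0,0,0,0,1],[0,0,0,0,0,0,1]]'
python3 - <<'E'
from h import *
s=manip.get_state(); print(rk(s['tcp_pos']),(W(-202,210)-s['tcp_pos'][:2])*1e3)
c=snap('scene','c2'); cv2.imwrite('pics/c2c.png',cv2.resize(c['color'][150:335,280:480,::-1],None,fx=3.5,fy=3))
P=cloud(c)
for r in range(246,310,8):
    k=[(u,*rk(P[r,u]).round(0),P[r,u,2].round(3)) for u in range(352,385) if abs(P[r,u,2]-.05)<.005]; print(r,[tuple(map(float,t)) for t in k[:1]+k[-1:]])
E
```

```text
time_s: 5.65
tcp_pos: [0.5299, 0.0183, 0.1655]
tool_rot: [0.541, 0.457, -0.539, 0.457]
ft_force: [-0.3, 0.5, 1.8]
grip_width: 0.0001
time_s: 6.07
tcp_pos: [0.4299, 0.0172, 0.165]
tool_rot: [0.54, 0.456, -0.54, 0.458]
ft_force: [0.5, -0.9, 0.4]
grip_width: 0.0002
[-270.14778186  196.14129805] [-2.05707455 69.51224523]
246 [(378.0, -190.0, 84.0, 0.051), (381.0, -182.0, 84.0, 0.053)]
254 [(378.0, -187.0, 62.0, 0.047), (380.0, -182.0, 60.0, 0.051)]
262 [(376.0, -190.0, 36.0, 0.049), (379.0, -183.0, 36.0, 0.05)]
270 [(375.0, -190.0, 12.0, 0.047), (379.0, -180.0, 13.0, 0.049)]
278 [(375.0, -188.0, -14.0, 0.053), (378.0, -181.0, -11.0, 0.05)]
286 [(374.0, -188.0, -37.0, 0.051), (377.0, -181.0, -34.0, 0.048)]
294 [(373.0, -188.0, -61.0, 0.053), (376.0, -181.0, -57.0, 0.048)]
302 [(372.0, -189.0, -82.0, 0.051), (375.0, -181.0, -79.0, 0.048)]
```

View pics/c2c.png

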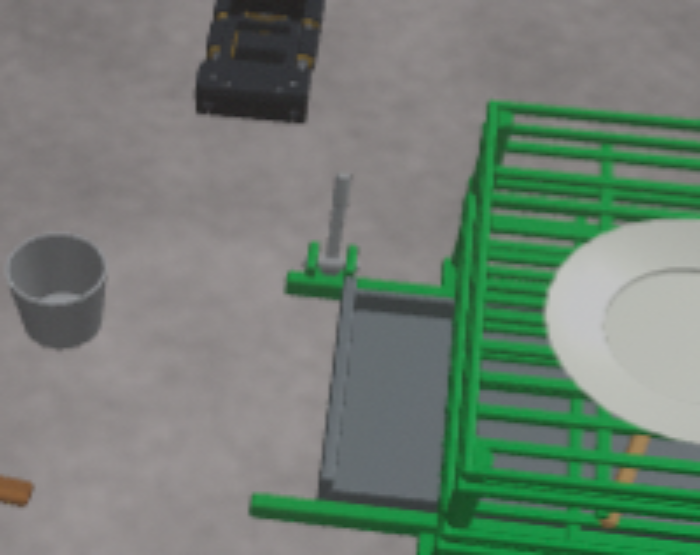

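The tray lip front edge is at rack x ≈ -190 mm along its whole width (lip at pixels (345,290) to (325,490) in the crop), so it is home. The lever is still open. I'll move to the lever's outer side.

```bash
python3 -m inch '[[0,0,0,-2,30,0,1],[0,0,0,-1,40,0,1],[0,0,0,0,0,-30,1],[0,0,0,0,0,-40,1],[0,0,0,0,0,-20,1],[0,0,0,0,0,0,1],[0,0,0,0,0,0,1]]'
python3 - <<'E'
from h import *
s=manip.get_state(); print(rk(s['tcp_pos']))
c=snap('side','s3'); cv2.imwrite('pics/s3c.png',cv2.resize(c['color'][200:400,200:400,::-1],None,fx=3,fy=3))
E
```

```text
time_s: 6.7
tcp_pos: [0.4273, 0.088, 0.0743]
tool_rot: [-0.539, -0.458, 0.54, -0.456]
ft_force: [0.5, -0.2, 0.7]
grip_width: 0.0003
[-200.82064091  210.77316758]
```

View pics/s3c.png

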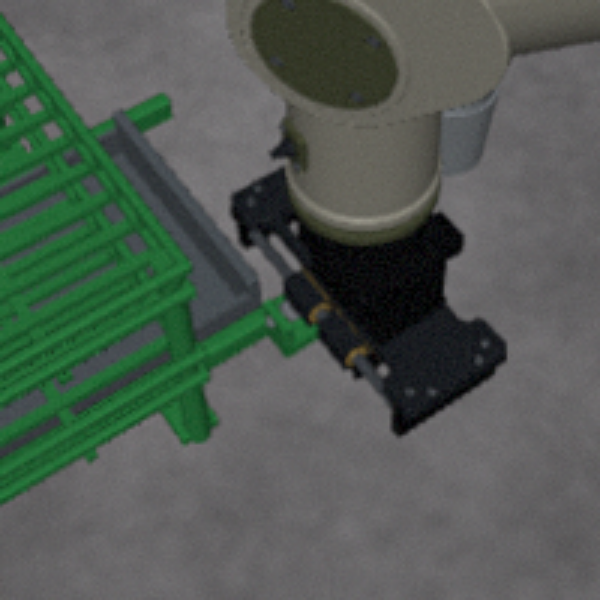

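The gripper is beyond the lever on its outer side and clear of the rack and bracket. I'll push along rack -y.

```bash
python3 -m inch '[[0,0,0,8,-1.4,0,1],[0,0,0,8,-1.4,0,1],[0,0,0,6,-1,0,1],[0,0,0,6,-1,0,1],[0,0,0,6,-1,0,1],[0,0,0,6,-1,0,1],[0,0,0,0,0,0,1]]'
python3 -m inch '[[0,0,0,6,-1,0,1],[0,0,0,6,-1,0,1],[0,0,0,6,-1,0,1],[0,0,0,6,-1,0,1],[0,0,0,0,0,0,1]]'
python3 -m inch '[[0,0,0,6,-1,0,1],[0,0,0,6,-1,0,1],[0,0,0,6,-1,0,1],[0,0,0,0,0,0,1]]'
python3 -c "
from h import *
print(rk(manip.get_state()['tcp_pos']))"
```

```text
time_s: 7.33
tcp_pos: [0.4681, 0.0814, 0.0764]
tool_rot: [-0.54, -0.457, 0.54, -0.457]
ft_force: [-12.7, 1.9, 22.3]
grip_width: 0.0003
time_s: 7.75
tcp_pos: [0.4927, 0.076, 0.0747]
tool_rot: [0.54, 0.456, -0.54, 0.457]
ft_force: [-0.9, 0.4, 0.5]
grip_width: 0.001
time_s: 8.08
tcp_pos: [0.5105, 0.0729, 0.0746]
tool_rot: [0.54, 0.456, -0.54, 0.457]
ft_force: [0.0, 0.9, 0.1]
grip_width: 0.0007
[-201.53030264  126.1919632 ]
```

Run:
```python
from h import *
c=snap('side','s4'); d=snap('scene','c4')
cv2.imwrite('pics/s4c.png',np.hstack([cv2.resize(i['color'][a:a+160,b:b+160,::-1],(400,480)) for i,a,b in((c,220,230),(d,180,320))]))
```

```text
(no output)
```

View pics/s4c.png

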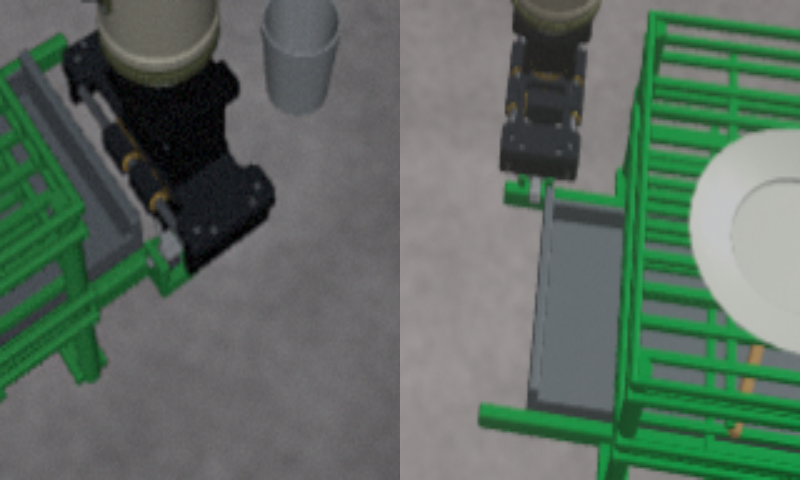

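The scene view shows nothing across the lip yet. The force is near zero, which fits a lever close to its over-centre point, so I'll push further.

```bash
python3 -m inch '[[0,0,0,6,-1,0,1],[0,0,0,6,-1,0,1],[0,0,0,6,-1,0,1],[0,0,0,0,0,0,1],[0,0,0,0,0,0,1]]'
python3 - <<'E'
from h import *
print(rk(manip.get_state()['tcp_pos']))
c=snap('wrist','w5'); d=snap('scene','c5')
cv2.imwrite('pics/s5c.png',np.hstack([cv2.resize(c['color'][:,:,::-1],(400,300)),cv2.resize(d['color'][180:300,320:480,::-1],(400,300))]))
E
```

```text
time_s: 8.6
tcp_pos: [0.5275, 0.0704, 0.0745]
tool_rot: [0.54, 0.457, -0.54, 0.457]
ft_force: [0.2, 0.1, 0.5]
grip_width: 0.0004
[-201.11469091  109.02944936]
```

View pics/s5c.png

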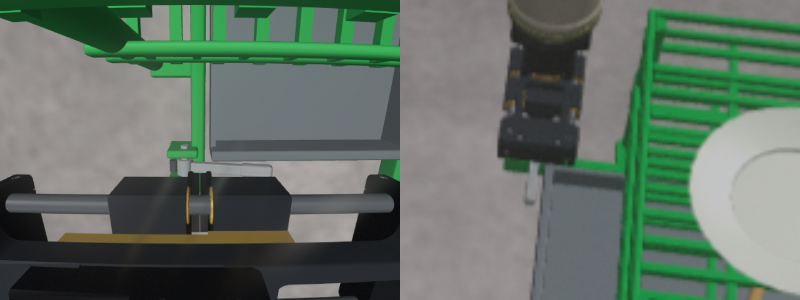

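The wrist view shows the lever lying across the lip's front (pixels (190,168) to (270,172)), and the scene view agrees (bar at (530,185)). I'll lift clear and verify.

```bash
python3 -m inch '[[0,0,0,0,0,20,1],[0,0,0,0,0,40,1],[0,0,0,0,0,40,1],[0,0,0,0,0,40,1],[0,0,0,-30,-15,0,1],[0,0,0,-40,-10,0,1],[0,0,0,-40,-10,0,1]]'
python3 -m inch '[[0,0,0,0,-30,0,1],[0,0,0,0,-40,0,1],[0,0,0,0,-40,0,1],[0,0,0,0,-40,0,1],[0,0,0,0,0,0,1],[0,0,0,0,0,0,1]]'
python3 - <<'E'
from h import *
c=snap('scene','c6'); P=cloud(c); P0=cloud(dict(np.load('pics/scene0.npz')))
cv2.imwrite('pics/c6c.png',cv2.resize(c['color'][120:350,150:560,::-1],(800,449)))
cv2.imwrite('pics/c6d.png',cv2.resize(c['color'][220:320,330:430,::-1],(600,600),interpolation=cv2.INTER_CUBIC))
for r in range(236,306,6):
    k=[(u,*rk(P[r,u]).round(0),(P[r,u,2]*1e3).round(0)) for u in range(362,384) if P[r,u,2]>.025]; print(r,[tuple(map(int,t)) for t in k])
E
```

```text
time_s: 9.28
tcp_pos: [0.4163, 0.0354, 0.2146]
tool_rot: [0.54, 0.457, -0.539, 0.457]
ft_force: [-1.8, -0.4, 0.3]
grip_width: 0.0008
time_s: 9.78
tcp_pos: [0.4167, -0.1163, 0.2144]
tool_rot: [-0.541, -0.456, 0.541, -0.456]
ft_force: [1.2, 1.7, 0.5]
grip_width: 0.0006
236 [(367, -222, 123, 35), (368, -220, 121, 39), (369, -217, 124, 36), (370, -214, 121, 40), (371, -212, 125, 35), (372, -209, 123, 39), (373, -206, 123, 39), (374, -204, 124, 37), (375, -201, 126, 36), (376, -198, 120, 44), (377, -196, 122, 42), (379, -190, 123, 42), (380, -188, 127, 38), (381, -185, 127, 38)]
242 [(362, -234, 108, 26), (363, -231, 109, 25), (364, -228, 108, 27), (367, -220, 110, 25), (369, -215, 111, 26), (372, -207, 104, 37), (373, -204, 102, 41), (374, -202, 105, 37), (375, -199, 105, 37), (376, -196, 114, 26), (377, -194, 113, 27), (378, -191, 113, 28), (379, -189, 99, 49), (380, -186, 98, 51), (381, -183, 99, 51), (383, -178, 116, 27)]
248 [(371, -207, 80, 44), (372, -205, 80, 44), (373, -202, 82, 43), (374, -200, 81, 44), (375, -201, -654, 1136), (378, -189, 76, 54), (379, -187, 79, 50), (380, -18
[... 402 characters left out ...]
78, -186, 43, 48), (379, -183, 43, 49)]
266 [(376, -189, 22, 51), (377, -186, 27, 45), (378, -184, 21, 54), (379, -181, 25, 49)]
272 [(375, -190, 5, 50), (376, -187, 5, 50), (377, -185, 4, 53), (378, -182, 4, 52)]
278 [(375, -188, -12, 48), (376, -186, -12, 49), (377, -183, -13, 52), (378, -181, -11, 49)]
284 [(374, -189, -31, 51), (375, -186, -32, 54), (376, -184, -31, 52), (377, -181, -29, 50)]
290 [(373, -189, -47, 49), (374, -187, -48, 51), (375, -185, -47, 49), (376, -182, -46, 49), (377, -180, -45, 48)]
296 [(373, -188, -63, 47), (374, -185, -64, 51), (375, -183, -64, 51), (376, -180, -63, 49)]
302 [(372, -188, -80, 48), (373, -186, -83, 55), (374, -184, -80, 50), (375, -181, -81, 51)]
```

View pics/c6c.png

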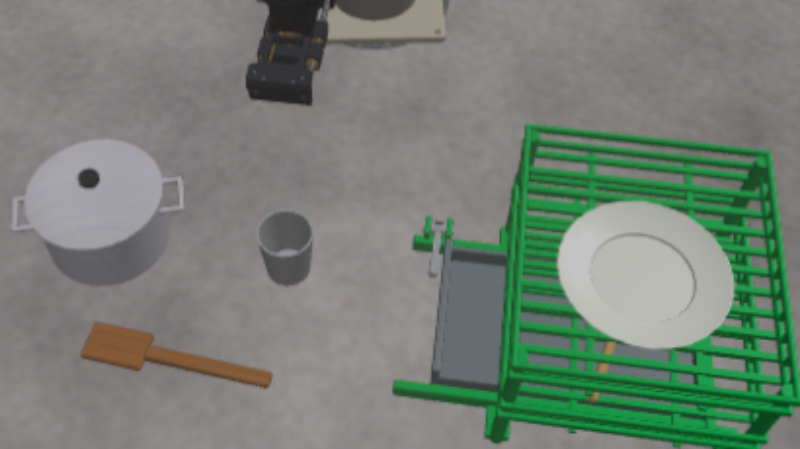

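View pics/c6d.png

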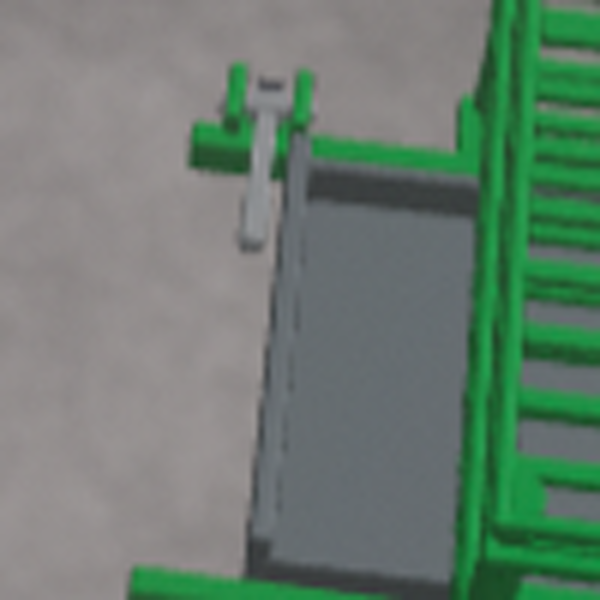

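The lever lies level across the lip: its tip is at rack y ≈ 41 mm and z ≈ 45–50 mm, which is the locked pose. The lip is at x ≈ -190. The plate, cup, pot and mwiko look undisturbed, and the robot is clear.

```bash
python3 -c "
from cell import manip
print(manip.job_done())"
```

```text
the job is handed in; nothing more can be done
None
```

The tray is fully home and the latch lever is locked in front of its lip. I handed the job in at about 10 s of the 48 s allowed.

- **Tray:** I pushed it in with closed fingertips, about 67 mm, until it stopped against the back. Force rose to about 18 N with no further movement. The camera put the lip's front edge at rack x ≈ -190 mm across its full width, both before and after latching.
- **Lever:** I then pushed it over from its outer side and it snapped down. The last picture puts its tip at rack y ≈ 41 mm, 45–50 mm high, which matches the locked position, a few millimetres in front of the lip.
- **Bystanders:** The plate, cup, pot and mwiko look unmoved in the last picture; I judged this by eye, not by measuring. The robot ended clear of everything.

**Checks that disagreed:** While pushing the lever, the fingertips briefly read about 25 N in total, mostly upward. That is more than the roughly 2.5 N expected, but well under the limits. A picture taken partway through the push seemed to show the lever not yet over. The gripper was hiding it, so I pushed about 17 mm further before confirming it was down.

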